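# Make up two casting kits in a plaster workshop

## Task

Make up the two casting kits from the plaster pieces on the bench. The long three-pocket tray gets the eight-sided jar in its middle pocket, with the knobbed lid and the wide pouring plug in the pockets either side of it (either way round); the short two-pocket tray gets the bottle and the narrow pouring plug, one to a pocket. Set every piece down upright on the floor of its pocket, without dropping it, and leave the spare pot, the mallet and the scraper where they are.

Things in the scene. Friction and masses are not known exactly. Their poses are not given: they have to be found in the camera images.
- long_tray: Kit tray of pale wood with three square pockets in a row, fixed to the bench. 276 x 96 mm, walls 16 mm high and 6 mm thick, floor 5 mm thick. Pockets 84 x 84 mm inside. Origin: centre of the underside, at bench height. x runs along its length: the pocket centres lie at x = -90, 0 and +90 mm, y = 0; z up.
- short_tray: Kit tray of pale wood with two square pockets in a row, fixed to the bench. 186 x 96 mm, walls 16 mm high and 6 mm thick, floor 5 mm thick. Pockets 84 x 84 mm inside. Origin: centre of the underside, at bench height. x runs along its length: the pocket centres lie at x = -45 and +45 mm, y = 0; z up.
- jar: Eight-sided white plaster jar model standing on the bench: a regular octagonal prism 50 mm across flats, 58 mm high, with a round collar 36 mm across and 10 mm high on top (68 mm in all). About 0.16 kg. Origin: centre of the underside, z up. Its flats look along its x axis, its y axis and the diagonals between (every 45 degrees); at the start it may have any yaw.
- lid: White plaster lid model lying flat on the bench, knob up: a disc 60 mm across and 10 mm thick that slopes up to 32 mm across at 19 mm, a stem 18 mm across, then a cylindrical knob 26 mm across from 28 to 48 mm, top at 50 mm. About 0.07 kg. Origin: centre of the underside, z up. Turned round about its vertical z axis, so its yaw is of no account.
- wide_plug: Wide white plaster pouring plug (funnel former) standing on its broad end: a cone from 52 mm across at the bottom to 36 mm at 26 mm height, then a cylindrical grip 28 mm across up to 50 mm. About 0.06 kg. Origin: centre of the underside, z up. Turned round about its vertical z axis, so its yaw is of no account.
- bottle: White plaster bottle model standing upright: a cylinder 44 mm across up to 56 mm height, then shoulders to a neck 20 mm across, 88 mm high in all. About 0.12 kg. Origin: centre of the underside, z up. Turned round about its vertical z axis, so its yaw is of no account.
- narrow_plug: Narrow white plaster pouring plug standing on its broad end, the smallest piece: a cone from 32 mm across at the bottom to 24 mm at 26 mm height, then a cylindrical grip 18 mm across up to 50 mm. About 0.03 kg. Origin: centre of the underside, z up. Turned round about its vertical z axis, so its yaw is of no account.
- spare_pot: Bystander among the pieces: a squat, bulging white plaster pot 60 mm across at the belly, 52 mm high, belonging to neither kit. Leave it. Origin: centre of the underside, z up.
- mallet: Bystander beside the work: a mallet lying down, black rubber head 60 mm across and 90 mm long (along y), wooden handle towards -x to 170 mm from the head. Leave it. Origin: under the middle of the head, at bench height.
- scraper: Bystander beside the work: a dark steel scraper plate lying flat, 160 x 75 mm (x, y), 5 mm thick, with a wooden back strip 12 mm high. Leave it. Origin: centre of the underside.

How it is judged:
By the outcome, as a careful person would: the job done as asked, in the order asked, and still so for the second after the job is handed in, with the robot touching nothing.
It also fails if it takes over 128 s, if anything falls off the work surface, if the arm or the gripper's body presses on something with over 40 N, if the wrist force passes 120 N, or if a joint passes its speed limit or range.

## Robot

A 7-joint arm with a two-finger parallel gripper is mounted at the origin on the work surface. World frame = base frame: x ahead of the robot, y to its left, z up, the work surface at z = 0. Lengths are in m, angles in rad, forces in N, time in s.
With the tool pointing down it reaches from about 0.425 to 0.95 m from the base axis. Payload 4.7 kg.
Tool frame: the origin (TCP) lies midway between the tips of the shut fingers; the grasp point (between the pads) lies 19 mm behind it; z points along the fingers, y is the line along which they close (so a half turn about z gives the same grasp; the last joint's range is limited). The gripper opens to 87 mm and grips with 3 to 60 N. Pads are 19 mm wide; open, the fingers measure 117 mm over their backs; the gripper's body (75 mm by 190 mm) begins 51 mm behind the grasp point.
Start: joints at [1.127, 0.469, -0.049, 1.532, 0.024, 1.141, -0.082], TCP at [0.272, -0.618, 0.223] pointing down, gripper open.
Joint ranges: [-2.59, 2.59], [-0.33, 1.99], [-1.39, 1.29], [0.1, 2.45], [-1.04, 4.18], [0.21, 1.99], [-2.66, 2.66]. Speed limits (rad/s): [2.57, 2.57, 3.14, 3.14, 3.14, 3.14, 3.14].

## Interface

Orientations are given as a unit quaternion [x, y, z, w].
In Python, from station import get_obs, get_image, job_done gives the robot as it stands.
- The arm moves only by the shell command python3 -m handwheel 'ROWS' [FORCE]. ROWS is JSON, a list of rows, each a list of 3 entries, a list of its own where there are three numbers: the shift along the tool's x, y, z as a fraction of full scale, then the turn about the tool's z as a fraction of full scale, then the opening, from -1 (shut) to 1 (fully open). In form: [[[tx, ty, tz], spin, hand], ...]. A call has 1 to 8 rows; each row is the pose to reach, as a shift and turn from the pose commanded when the call began, along the tool's axes at that moment, turning the shorter way round; what a row does not reach only later rows make up. Full scale, the value 1, is 0.1 m for a shift and 360 degrees for a turn. A row lasts 1/12 s, in which the tool goes at most 41.7 mm and 7.16 degrees, less where a joint would pass 70% of its speed; a pose out of reach is approached as far as the arm can. A call with a number of a shift or a turn outside -1 to 1 is refused whole. A call with a gripper value outside its range is refused whole. The fingers move at their own pace and stop on an object; FORCE is the grip in N (left out, the last holds). Time passes only in rows, so rows that repeat a pose let the fingers close. It gives the time, the measured TCP pose, the force, the opening and the grip force at its end, in the units of the state.
- get_obs(): the state, without advancing time (a new reading comes with each control period).
- get_image(name): name is "scene" or "top"; returns a dict with "frame" (480x640x3 uint8, blue, green, red), "intrinsics" (3x3 intrinsics, pixels), "R" (3x3) and "t" (3): a world point X has camera coordinates R X + t. Camera axes: x right, y down, z forward; pixel columns grow to the right and rows downward; lengths in m; the calibration is good to about 2 mm. A picture is of the moment at which its call begins. There is no depth.
- job_done(): hands the job in; it is judged then, once.
The state is a dict: "clock": time; "qpos": joint angles; "qvel": joint speeds; "tau": joint torques, N m; "eef_pos": TCP position; "orientation": TCP orientation; "wrist_force": force on the tool from outside, world axes, zero at the start; "ft_torque": the same for the moment, N m; "gripper_width": opening from 0.0 (shut) to 1.0 (fully open); "grip_force": force on a finger pad.
Only numpy, scipy, OpenCV 4.12 (cv2) and the standard library are available. Lean on these libraries where they do the work, as an engineer would, in place of code of your own. Each camera call takes 0.05 s, during which the arm holds its last target. There are 200 camera calls.

## Working session

There is one attempt and no reset: what is moved stays moved. The work goes in short steps, Python scripts to look and compute and a shell command to move; the robot and the scene stay as the last step left them, time stands still between calls to the robot, and variables do not carry over. Pictures are saved under pics/ and viewed, at most 14 in all, crops included, and the job is handed in when it is done.

```bash
mkdir -p pics; python3 - <<'E'
from station import get_obs,get_image
import cv2,pickle
o=get_obs();print(o)
d={n:get_image(n) for n in("top","scene")}
pickle.dump(d,open("cam.pkl","wb"))
for n in d: cv2.imwrite(f"pics/{n}0.png",d[n]["frame"]);print(n,d[n]["intrinsics"],d[n]["R"],d[n]["t"])
E
```

```text
{'clock': 0.0, 'qpos': array([ 1.1271273 ,  0.46946701, -0.04862372,  1.53371541,  0.02412079,
        1.14102447, -0.08233956]), 'qvel': array([ 8.57713133e-05,  1.60998037e-03, -7.24358036e-04, -2.04692407e-03,
       -4.08740988e-04, -3.36449283e-04, -7.87521590e-04]), 'tau': array([ 8.96596466e-04, -5.07975554e+01, -8.06442113e-02, -2.36153394e+01,
       -6.13464089e-02,  3.79200198e-02,  1.79999720e-04]), 'eef_pos': array([ 0.27177843, -0.61718898,  0.22147322]), 'orientation': array([ 9.78569521e-01,  2.05914218e-01, -2.48887688e-04, -9.82770390e-04]), 'wrist_force': array([-0.24990364,  0.35433938, -0.49731588]), 'ft_torque': array([-0.05191088, -0.0067065 ,  0.0068049 ]), 'grip_force': 0.0, 'gripper_width': 0.99837288170764}
top [[478.352728     0.         318.87787951]
 [  0.         478.352728   233.92342188]
 [  0.           0.           1.        ]] [[-0.02703625 -0.99953194 -0.01431545]
 [-0.98507864  0.02907479 -0.16963114]
 [ 0.16996796  0.00951566 -0.98540365]] [0.02020354 0.55964032 1.00629895]
scene [[537.34369915   0.         314.62317966]
 [  0.         537.34369915 233.67973574]
 [  0.           0.           1.        ]] [[-0.63079268  0.77589768 -0.00913224]
 [ 0.58151937  0.46490851 -0.66760415]
 [-0.51374685 -0.42643038 -0.74446041]] [ 0.3404088  -0.28419558  1.65091031]
```

View pics/top0.png

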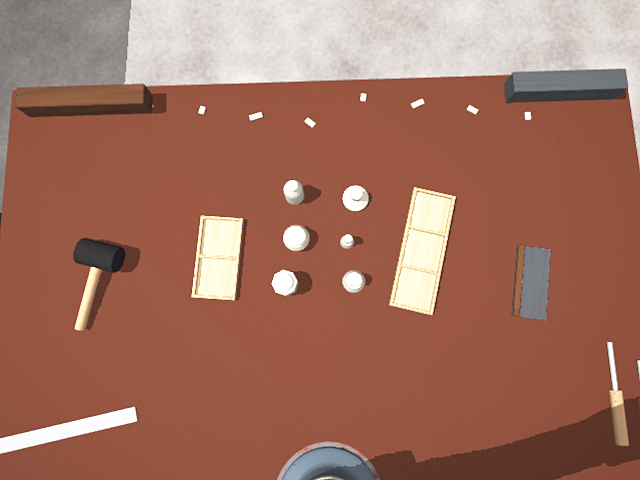

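View pics/scene0.png

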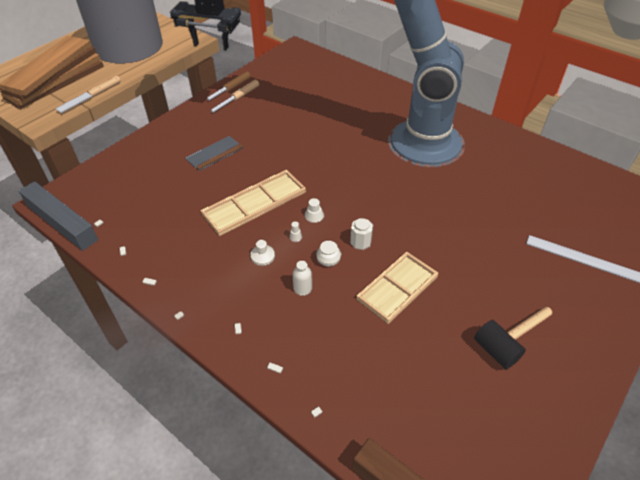

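```bash
python3 - <<'E'
import cv2,pickle
f=pickle.load(open("cam.pkl","rb"))["top"]["frame"]
cv2.imwrite("pics/c1.png",cv2.resize(f[170:310,270:380],None,fx=4.2,fy=4.2,interpolation=cv2.INTER_CUBIC))
a=f[180:320,185:250];b=f[180:320,385:460]
cv2.imwrite("pics/c2.png",cv2.resize(cv2.hconcat([a,b]),None,fx=4.2,fy=4.2,interpolation=cv2.INTER_CUBIC))
E
```

```text
(no output)
```

View pics/c1.png

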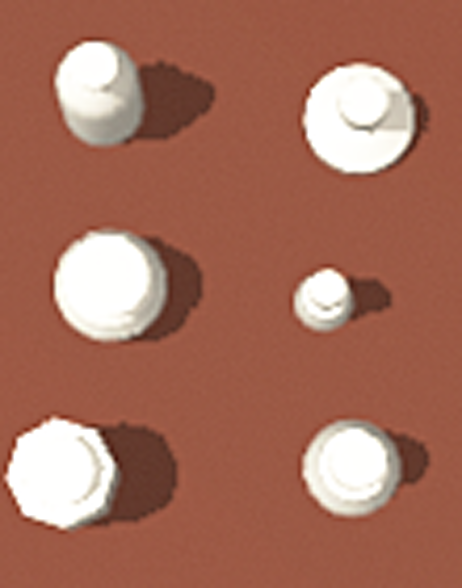

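View pics/c2.png

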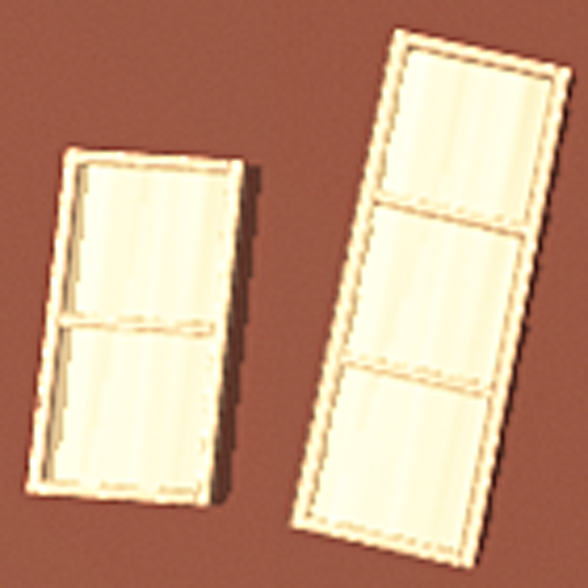

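Pictures: the two columns are bottle (293,193), pot (296,238) and jar (285,283), then lid (355,198), narrow plug (347,241) and wide plug (354,281). The short tray is centred at about (218,258) and the long tray at (423,251). Next I fit the known outlines to the silhouettes.

```bash
cat >fit.py <<'E'
import cv2,numpy as np
from scipy.optimize import minimize
def rev(p,n=48,ph=0):
    a=np.arange(n)*2*np.pi/n+ph
    return np.vstack([np.c_[r*np.cos(a),r*np.sin(a),0*a+z] for r,z in p])/1e3
def box(l,w,h): return np.array([[x*l/2,y*w/2,z] for x in(-1,1) for y in(-1,1) for z in(0,h)])/1e3
oc=25/np.cos(np.pi/8)
M={"jar":np.vstack([rev([(oc,0),(oc,58)],8,np.pi/8),rev([(18,68)])]),"lid":rev([(30,0),(30,10),(16,19),(13,48),(12,50)]),
"wide_plug":rev([(26,0),(18,26),(14,50)]),"bottle":rev([(22,0),(22,56),(10,70),(10,88)]),"narrow_plug":rev([(16,0),(12,26),(9,50)]),
"pot":rev([(22,0),(30,26),(18,52)]),"short_tray":box(186,96,16),"long_tray":box(276,96,16)}
def proj(c,X):
    C=(c["R"]@X.T).T+c["t"]; p=(c["intrinsics"]@C.T).T; return p[:,:2]/p[:,2:]
def ray(c,px,z):
    d=c["R"].T@np.linalg.inv(c["intrinsics"])@np.r_[px,1]; o=-c["R"].T@c["t"]; return o+d*(z-o[2])/d[2]
S=6
def fit(c,name,px,yaw=0,half=30,thr=95):
    u0,v0=int(px[0]-half),int(px[1]-half)
    g=cv2.resize(c["frame"][v0:v0+2*half,u0:u0+2*half,0],None,fx=S,fy=S,interpolation=cv2.INTER_CUBIC)
    m=(g>thr).astype(np.uint8)
    n,l,st,cc=cv2.connectedComponentsWithStats(m)
    k=min(range(1,n),key=lambda i:np.hypot(*(cc[i]-half*S)) if st[i,4]>300 else 1e9)
    m=(l==k).astype(np.uint8)
    def cost(v):
        ca,sa=np.cos(v[2]),np.sin(v[2]);X=M[name]@np.array([[ca,sa,0],[-sa,ca,0],[0,0,1]])+[v[0],v[1],0]
        p=(proj(c,X)-[u0,v0]+.5)*S-.5
        q=np.zeros_like(m);cv2.fillConvexPoly(q,cv2.convexHull(np.round(p*16).astype(np.int32)),1,shift=4)
        return (q^m).sum()/m.sum()
    w=ray(c,px,.01); best=None
    for dy in ([-.3,-.15,0,.15,.3] if name=="jar" or "tray" in name else [0]):
        r=minimize(cost,[w[0],w[1],yaw+dy],method="Nelder-Mead",options=dict(initial_simplex=np.array([w[0],w[1],yaw+dy])+np.array([[0,0,0],[.01,0,0],[0,.01,0],[0,0,.12]]),xatol=1e-4,fatol=1e-5))
        if best is None or r.fun<best.fun: best=r
    return best.x,best.fun
E
python3 - <<'E'
from fit import *;import pickle
c=pickle.load(open("cam.pkl","rb"))["top"]
for n,p,y,h in [("jar",(285,283),.3,22),("lid",(355,198),0,22),("wide_plug",(354,281),0,22),("bottle",(293,193),0,22),("narrow_plug",(347,241),0,20),("pot",(296,238),0,22),("short_tray",(218,258),0,55),("long_tray",(423,251),-.1,75)]:
    v,f=fit(c,n,p,y,h); print(n,v[:2].round(4),round(np.degrees(v[2]),1),round(f,3))
E
python3 -m handwheel '[[[0,0,0],0,1]]'
```

```text
jar [0.4565 0.0834] 26.1 0.058
lid [ 0.6498 -0.0813] 3.7 0.027
wide_plug [ 0.4579 -0.0699] 2.7 0.019
bottle [0.662  0.0606] 4.2 0.015
narrow_plug [ 0.5487 -0.0579] -1.7 0.047
pot [0.5571 0.0569] 3.9 0.024
short_tray [0.5202 0.2379] -5.6 0.022
long_tray [ 0.5236 -0.2287] -14.9 0.009
clock: 0.18
eef_pos: [0.2719, -0.6174, 0.2219]
orientation: [0.979, 0.206, -0.0, -0.001]
wrist_force: [-0.4, 0.2, -0.6]
gripper_width: 0.999
grip_force: 0.0
```

```bash
python3 -m handwheel '[[[0,0,0],0.02,1],[[0,0,0],0.04,1],[[0,0,0],0.06,1],[[0,0,0],0.066,1],[[0,0,0],0.066,1]]'
python3 -m handwheel '[[[0.3,-0.3,0.2],0,1],[[0.6,-0.6,0.4],0,1],[[0.95,-1,0.6],0,1],[[0.95,-1,0.6],0,1]]'
```

```text
clock: 0.6
eef_pos: [0.2721, -0.6175, 0.2222]
orientation: [1.0, -0.0, -0.0, -0.0]
wrist_force: [0.1, 0.7, 0.2]
gripper_width: 1.001
grip_force: 0.0
clock: 0.93
eef_pos: [0.3701, -0.513, 0.1606]
orientation: [1.0, 0.003, 0.0, -0.002]
wrist_force: [1.0, 1.3, -0.1]
gripper_width: 1.003
grip_force: 0.0
```

```bash
python3 -m handwheel '[[[0.3,-0.33,0],0,1],[[0.6,-0.66,0],0,1],[[0.9,-1,0],0,1]]' >/dev/null
python3 -m handwheel '[[[0,-0.33,0],0,1],[[0,-0.66,0],0,1],[[0,-1,0],0,1]]'>/dev/null
python3 -m handwheel '[[[0,-0.33,0],0,1],[[0,-0.66,0],0,1],[[0,-1,0],0,1]]'>/dev/null
python3 -m handwheel '[[[0,-0.33,0],0,1],[[0,-0.66,0],0,1],[[0,-1,0],0,1]]'>/dev/null
python3 -m handwheel '[[[0,-0.33,0],0,1],[[0,-0.66,0],0,1],[[0,-1,0],0,1]]'>/dev/null
python3 -m handwheel '[[[0,-0.33,0],0.02,1],[[0,-0.66,0],0.04,1],[[0,-1,0],0.053,1],[[0,-1,0],0.053,1],[[0,-1,0],0.053,1],[[0,-1,0],0.053,1]]'
```

```text
clock: 2.68
eef_pos: [0.4506, 0.0748, 0.1625]
orientation: [0.986, -0.165, -0.0, 0.0]
wrist_force: [0.2, -0.2, 0.1]
gripper_width: 1.001
grip_force: 0.0
```

```bash
python3 -m handwheel '[[[0.03,-0.1,0.3],0,1],[[0.03,-0.1,0.6],0,1],[[0.03,-0.1,0.85],0,1],[[0.03,-0.1,1],0,1],[[0.03,-0.1,1],0,1]]'
python3 -m handwheel '[[[0,0,0.2],0,1],[[0,0,0.4],0,1],[[0,0,0.43],0,1],[[0,0,0.43],0,1],[[0,0,0.43],0,1]]'
python3 - <<'E'
from station import get_image;import cv2
f=get_image("top")["frame"];g=get_image("scene")["frame"]
cv2.imwrite("pics/g1.png",cv2.hconcat([cv2.resize(f[170:320,230:380],(400,400)),cv2.resize(g[170:300,280:410],(400,400))]))
E
```

```text
clock: 3.1
eef_pos: [0.4544, 0.081, 0.0596]
orientation: [0.986, -0.167, -0.003, 0.002]
wrist_force: [-0.6, 0.2, 0.1]
gripper_width: 0.999
grip_force: 0.0
clock: 3.52
eef_pos: [0.4576, 0.0831, 0.0206]
orientation: [0.986, -0.166, 0.001, -0.0]
wrist_force: [0.3, -0.4, -0.7]
gripper_width: 1.002
grip_force: 0.0
```

View pics/g1.png

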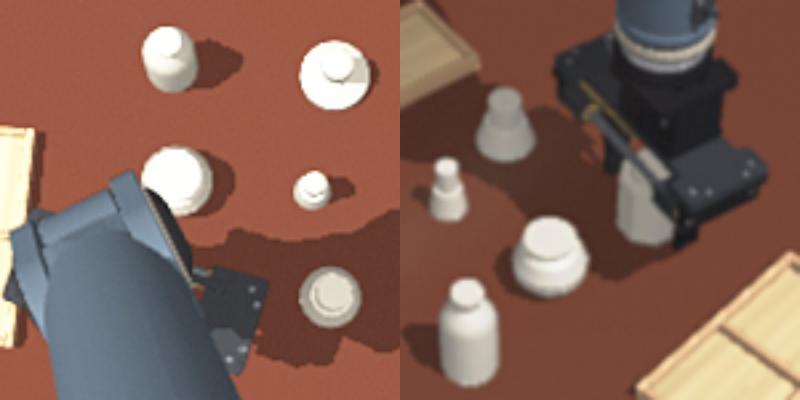

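The fingers straddle the jar (scene crop at about (645,200)) and the pot is clear. I close and lift.

```bash
python3 -m handwheel '[[[0,0,0],0,-1],[[0,0,0],0,-1],[[0,0,0],0,-1],[[0,0,0],0,-1],[[0,0,0],0,-1],[[0,0,0],0,-1]]' 25
python3 -m handwheel '[[[0,0,-0.1],0,-1],[[0,0,-0.3],0,-1],[[0,0,-0.6],0,-1],[[0,0,-0.8],0,-1],[[0,0,-1],0,-1],[[0,0,-1],0,-1]]'
python3 -m handwheel '[[[0,0,0],-0.02,-1],[[0,0,0],-0.04,-1],[[0,0,0],-0.053,-1],[[0,0,0],-0.053,-1],[[0,0,0],-0.053,-1]]'
```

```text
clock: 4.12
eef_pos: [0.4568, 0.0836, 0.0196]
orientation: [0.986, -0.166, 0.0, 0.0]
wrist_force: [0.9, -0.3, -0.2]
gripper_width: 0.63
grip_force: 0.0
clock: 4.62
eef_pos: [0.4592, 0.0843, 0.1234]
orientation: [0.986, -0.166, 0.004, -0.001]
wrist_force: [0.2, 0.1, -1.6]
gripper_width: 0.574
grip_force: 25.0
clock: 5.03
eef_pos: [0.4561, 0.0833, 0.1188]
orientation: [1.0, -0.001, -0.001, 0.0]
wrist_force: [0.6, -0.2, -2.5]
gripper_width: 0.574
grip_force: 25.0
```

```bash
python3 -m handwheel '[[[0.1,0.2,0],0,-1],[[0.2,0.5,0],0,-1],[[0.3,0.8,0],0,-1],[[0.3,1,0],0,-1]]'>/dev/null
python3 -m handwheel '[[[0.1,0.3,0],0,-1],[[0.2,0.6,0],0,-1],[[0.37,0.9,0],0,-1],[[0.37,1,0],0,-1]]'>/dev/null
python3 -m handwheel '[[[0,0.3,0],0,-1],[[0,0.6,0],0,-1],[[0,0.9,0],0,-1],[[0,1,0],0,-1],[[0,1.0,0],0,-1],[[0,1,0],0,-1],[[0,1,0],0,-1]]'
python3 - <<'E'
from station import get_image;import cv2
f=get_image("top")["frame"];g=get_image("scene")["frame"]
cv2.imwrite("pics/g2.png",cv2.hconcat([cv2.resize(f[170:320,350:500],(400,400)),cv2.resize(g[120:260,200:340],(400,400))]))
E
```

```text
clock: 6.28
eef_pos: [0.5238, -0.2142, 0.1192]
orientation: [1.0, 0.001, -0.0, -0.001]
wrist_force: [0.6, -0.1, -1.0]
gripper_width: 0.574
grip_force: 25.0
```

View pics/g2.png

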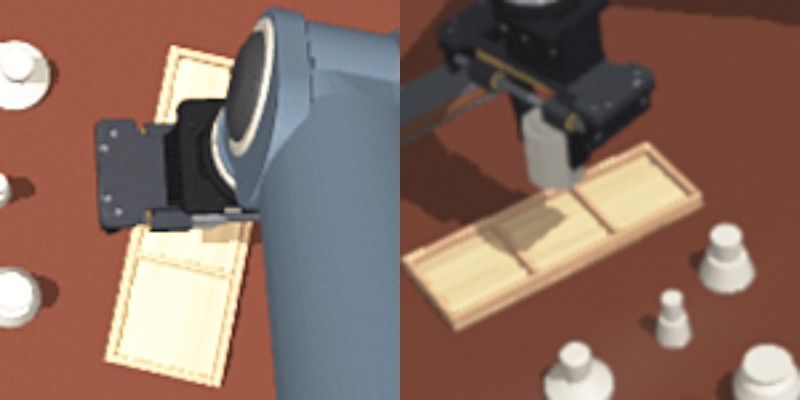

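The jar hangs upright in the fingers at scene crop (550,150), above the middle pocket. I descend to just above the floor.

```bash
python3 -m handwheel '[[[0,0.1,0.1],0,-1],[[0,0.145,0.3],0,-1],[[0,0.145,0.5],0,-1],[[0,0.145,0.7],0,-1],[[0,0.145,0.82],0,-1],[[0,0.145,0.87],0,-1],[[0,0.145,0.87],0,-1],[[0,0.145,0.87],0,-1]]'
python3 -m handwheel '[[[0,0,0.02],0,-1],[[0,0,0.02],0,-1],[[0,0,0.02],0,-1]]'
python3 -m handwheel '[[[0,0,0.02],0,-1],[[0,0,0.02],0,-1],[[0,0,0.02],0,-1]]'
```

```text
clock: 7.05
eef_pos: [0.5245, -0.231, 0.033]
orientation: [1.0, 0.0, 0.001, 0.0]
wrist_force: [-0.3, 0.6, -2.0]
gripper_width: 0.571
grip_force: 25.0
clock: 7.3
eef_pos: [0.5242, -0.231, 0.0312]
orientation: [1.0, 0.0, 0.001, 0.0]
wrist_force: [0.3, -0.1, -2.8]
gripper_width: 0.57
grip_force: 25.0
clock: 7.55
eef_pos: [0.5246, -0.2312, 0.03]
orientation: [1.0, 0.0, 0.001, 0.0]
wrist_force: [-1.0, 0.2, 6.5]
gripper_width: 0.571
grip_force: 25.0
```

```bash
python3 -m handwheel '[[[0,0,0],0,-0.5],[[0,0,0],0,0.3],[[0,0,0],0,0.5],[[0,0,0],0,0.6],[[0,0,0],0,0.6],[[0,0,0],0,0.6]]'
python3 -m handwheel '[[[0,0,-0.2],0,0.6],[[0,0,-0.5],0,0.6],[[0,0,-0.8],0,0.6],[[0,0,-1],0,0.6]]'
python3 -m handwheel '[[[0.3,-0.3,0],0,0],[[0.6,-0.6,0],0,0],[[0.9,-0.9,0],0,0],[[1,-1,0],0,0],[[1,-1,0],0,0],[[1,-1,0],0,0]]'
```

```text
clock: 8.05
eef_pos: [0.5238, -0.2309, 0.0285]
orientation: [1.0, 0.0, 0.0, 0.0]
wrist_force: [0.5, -0.3, -0.4]
gripper_width: 0.785
grip_force: 0.0
clock: 8.38
eef_pos: [0.5248, -0.2311, 0.131]
orientation: [1.0, 0.0, 0.001, 0.0]
wrist_force: [0.2, -0.0, 0.9]
gripper_width: 0.798
grip_force: 0.0
clock: 8.88
eef_pos: [0.6239, -0.1298, 0.128]
orientation: [1.0, 0.001, -0.0, -0.0]
wrist_force: [0.9, 0.1, -0.2]
gripper_width: 0.518
grip_force: 0.0
```

```bash
python3 -m handwheel '[[[0.26,-0.3,0],0,0],[[0.26,-0.485,0.2],0,0],[[0.26,-0.485,0.5],0,0],[[0.26,-0.485,0.5],0,0],[[0.26,-0.485,0.5],0,0],[[0.26,-0.485,0.5],0,0]]'
python3 -m handwheel '[[[0,0,0.2],0,0],[[0,0,0.4],0,0],[[0,0,0.55],0,0],[[0,0,0.58],0,0],[[0,0,0.58],0,0]]'
python3 -m handwheel '[[[0,0,0],0,-1],[[0,0,0],0,-1],[[0,0,0],0,-1],[[0,0,0],0,-1],[[0,0,0],0,-1],[[0,0,0],0,-1],[[0,0,0],0,-1],[[0,0,0],0,-1]]' 20
python3 - <<'E'
from station import get_image;import cv2
f=get_image("top")["frame"];g=get_image("scene")["frame"]
cv2.imwrite("pics/g3.png",cv2.hconcat([cv2.resize(f[170:320,330:480],(400,400)),cv2.resize(g[160:300,200:340],(400,400))]))
E
```

```text
clock: 9.38
eef_pos: [0.6497, -0.0851, 0.0795]
orientation: [1.0, -0.002, 0.0, 0.001]
wrist_force: [0.3, -0.0, 0.7]
gripper_width: 0.501
grip_force: 0.0
clock: 9.8
eef_pos: [0.6498, -0.0839, 0.0211]
orientation: [1.0, -0.001, 0.0, 0.0]
wrist_force: [0.2, -0.2, 0.1]
gripper_width: 0.498
grip_force: 0.0
clock: 10.47
eef_pos: [0.6506, -0.0825, 0.0218]
orientation: [1.0, 0.0, 0.001, 0.0]
wrist_force: [-0.8, -0.8, 5.4]
gripper_width: 0.291
grip_force: 20.0
```

View pics/g3.png

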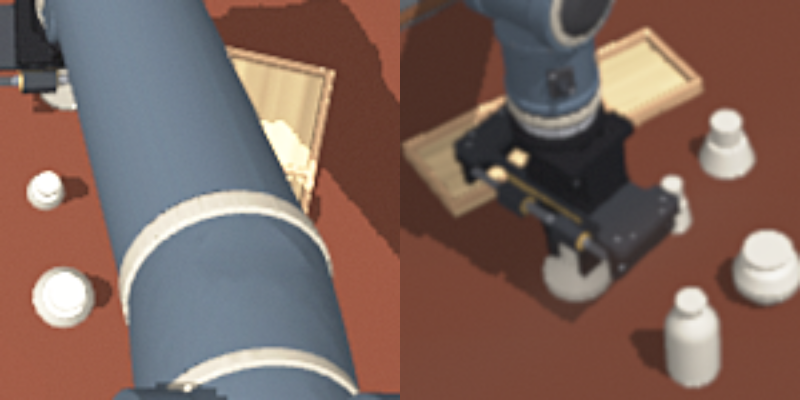

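The lid's knob is held at scene crop (580,265) and the neighbouring pieces are clear. I lift it and carry it to the far pocket.

```bash
python3 -m handwheel '[[[0,0,-0.1],0,-1],[[0,0,-0.3],0,-1],[[0,0,-0.6],0,-1],[[0,0,-0.8],0,-1],[[0,0,-1],0,-1],[[0,0,-1],0,-1]]'
python3 -m handwheel '[[[-0.1,0.2,0],0,-1],[[-0.2,0.5,0],0,-1],[[-0.4,0.8,0],0,-1],[[-0.4,1,0],0,-1],[[-0.4,1,0],0,-1]]'>/dev/null
python3 -m handwheel '[[[0,0.2,0],0,-1],[[0,0.5,0],0,-1],[[0,0.7,0],0,-1],[[0,0.7,0],0,-1],[[0,0.7,0],0,-1],[[0,0.7,0],0,-1],[[0,0.7,0],0,-1]]'
```

```text
clock: 11.07
eef_pos: [0.6526, -0.0824, 0.1256]
orientation: [1.0, 0.0, 0.004, 0.0]
wrist_force: [0.8, -0.1, 0.4]
gripper_width: 0.288
grip_force: 20.0
clock: 12.07
eef_pos: [0.6101, -0.25, 0.1202]
orientation: [1.0, 0.001, -0.0, -0.001]
wrist_force: [0.2, 0.8, -0.8]
gripper_width: 0.289
grip_force: 20.0
```

Down 0.092 to about 0.028, then small steps.

```bash
python3 -m handwheel '[[[0,0.02,0.1],0,-1],[[0,0.02,0.3],0,-1],[[0,0.02,0.5],0,-1],[[0,0.02,0.7],0,-1],[[0,0.02,0.85],0,-1],[[0,0.02,0.91],0,-1],[[0,0.02,0.91],0,-1],[[0,0.02,0.91],0,-1]]'
python3 -m handwheel '[[[0,0,0.01],0,-1],[[0,0,0.015],0,-1],[[0,0,0.015],0,-1]]'
python3 -m handwheel '[[[0,0,0.01],0,-1],[[0,0,0.015],0,-1],[[0,0,0.015],0,-1]]'
```

```text
clock: 12.73
eef_pos: [0.6101, -0.2538, 0.0294]
orientation: [1.0, 0.001, 0.0, -0.0]
wrist_force: [-0.1, 0.3, -0.5]
gripper_width: 0.292
grip_force: 20.0
clock: 12.98
eef_pos: [0.6101, -0.2545, 0.0285]
orientation: [1.0, 0.0, 0.0, 0.0]
wrist_force: [0.8, -0.4, -1.0]
gripper_width: 0.288
grip_force: 20.0
clock: 13.23
eef_pos: [0.6099, -0.2545, 0.0266]
orientation: [1.0, 0.0, 0.0, 0.0]
wrist_force: [-0.3, 0.5, -0.8]
gripper_width: 0.29
grip_force: 20.0
```

```bash
python3 -m handwheel '[[[0,0,0.01],0,-1],[[0,0,0.01],0,-1],[[0,0,0.01],0,-1]]'
python3 -m handwheel '[[[0,0,0.01],0,-1],[[0,0,0.01],0,-1],[[0,0,0.01],0,-1]]'
```

```text
clock: 13.48
eef_pos: [0.61, -0.2545, 0.0265]
orientation: [1.0, 0.0, 0.0, 0.0]
wrist_force: [-2.5, 0.7, 4.5]
gripper_width: 0.291
grip_force: 20.0
clock: 13.73
eef_pos: [0.61, -0.2545, 0.0265]
orientation: [1.0, -0.0, 0.0, 0.0]
wrist_force: [-4.5, 1.4, 10.4]
gripper_width: 0.293
grip_force: 20.0
```

```bash
python3 -m handwheel '[[[0,0,0],0,-0.3],[[0,0,0],0,-0.1],[[0,0,0],0,0],[[0,0,0],0,0],[[0,0,0],0,0],[[0,0,0],0,0]]'
python3 -m handwheel '[[[0,0,-0.2],0,0],[[0,0,-0.5],0,0],[[0,0,-0.8],0,0],[[0,0,-1],0,0]]'
python3 -m handwheel '[[[-0.3,-0.3,0],0,0],[[-0.6,-0.6,0],0,0],[[-0.9,-0.9,0],0,0],[[-1,-1,0],0,0]]'>/dev/null
python3 -m handwheel '[[[-0.3,-0.3,0],0,0],[[-0.5,-0.6,0],0,0],[[-0.5,-0.85,0],0,0],[[-0.5,-0.85,0],0,0],[[-0.5,-0.85,0],0,0],[[-0.5,-0.85,0],0,0]]'
```

```text
clock: 14.23
eef_pos: [0.6097, -0.2543, 0.0242]
orientation: [1.0, 0.0, -0.0, -0.0]
wrist_force: [0.5, 1.0, -0.3]
gripper_width: 0.49
grip_force: 0.0
clock: 14.57
eef_pos: [0.6109, -0.2547, 0.1272]
orientation: [1.0, 0.0, 0.001, 0.0]
wrist_force: [0.1, -0.9, 0.5]
gripper_width: 0.499
grip_force: 0.0
clock: 15.4
eef_pos: [0.4603, -0.0701, 0.1247]
orientation: [1.0, -0.0, 0.0, 0.0]
wrist_force: [-0.1, 0.2, 0.5]
gripper_width: 0.496
grip_force: 0.0
```

```bash
python3 -m handwheel '[[[-0.02,0,0.3],0,0],[[-0.02,0,0.5],0,0],[[-0.02,0,0.5],0,0],[[-0.02,0,0.5],0,0]]'
python3 -m handwheel '[[[0,0,0.2],0,0],[[0,0,0.4],0,0],[[0,0,0.52],0,0],[[0,0,0.54],0,0],[[0,0,0.54],0,0],[[0,0,0.54],0,0]]'
python3 -m handwheel '[[[0,0,0],0,-1],[[0,0,0],0,-1],[[0,0,0],0,-1],[[0,0,0],0,-1],[[0,0,0],0,-1],[[0,0,0],0,-1],[[0,0,0],0,-1],[[0,0,0],0,-1]]' 20
python3 -m handwheel '[[[0,0,-0.1],0,-1],[[0,0,-0.3],0,-1],[[0,0,-0.6],0,-1],[[0,0,-0.8],0,-1],[[0,0,-1],0,-1],[[0,0,-1],0,-1],[[0,0,-1],0,-1]]'
```

```text
clock: 15.73
eef_pos: [0.4574, -0.0705, 0.0739]
orientation: [1.0, -0.001, -0.001, -0.0]
wrist_force: [0.6, 0.3, 0.1]
gripper_width: 0.502
grip_force: 0.0
clock: 16.23
eef_pos: [0.4591, -0.0698, 0.0217]
orientation: [1.0, -0.0, 0.001, 0.0]
wrist_force: [-0.2, -0.2, -0.7]
gripper_width: 0.5
grip_force: 0.0
clock: 16.9
eef_pos: [0.4587, -0.0696, 0.0214]
orientation: [1.0, 0.0, 0.001, 0.0]
wrist_force: [0.0, 0.9, 6.3]
gripper_width: 0.415
grip_force: 20.1
clock: 17.48
eef_pos: [0.4581, -0.0694, 0.1216]
orientation: [1.0, 0.0, 0.001, 0.0]
wrist_force: [-0.9, -0.6, -1.1]
gripper_width: 0.415
grip_force: 19.0
```

The opening reads 36 mm instead of the 28 mm grip, so the tips hold the top of the cone. I set it back down and grip higher.

```bash
python3 -m handwheel '[[[0,0,0.2],0,-1],[[0,0,0.5],0,-1],[[0,0,0.75],0,-1],[[0,0,0.92],0,-1],[[0,0,0.96],0,-1],[[0,0,0.97],0,-1],[[0,0,0.98],0,-1],[[0,0,0.98],0,-1]]'
python3 -m handwheel '[[[0,0,0.01],0,-1],[[0,0,0.01],0,-1],[[0,0,0.01],0,-1]]'
python3 - <<'E'
from station import get_image;import cv2
g=get_image("scene")["frame"]
cv2.imwrite("pics/g4.png",cv2.resize(g[160:280,250:370],(600,600),interpolation=cv2.INTER_CUBIC))
E
```

```text
clock: 18.15
eef_pos: [0.4578, -0.0693, 0.0225]
orientation: [1.0, 0.0, -0.0, -0.0]
wrist_force: [0.3, -0.1, -0.3]
gripper_width: 0.415
grip_force: 19.0
clock: 18.4
eef_pos: [0.458, -0.0695, 0.0219]
orientation: [1.0, 0.0, 0.0, 0.0]
wrist_force: [-0.2, -0.3, -0.4]
gripper_width: 0.417
grip_force: 19.0
```

View pics/g4.png

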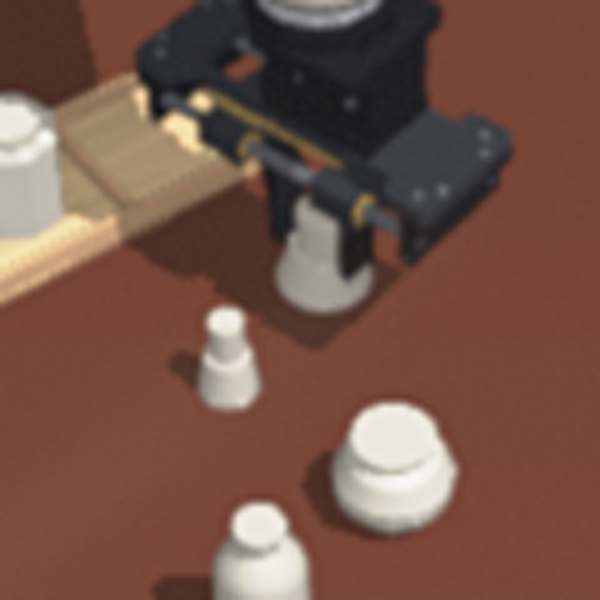

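The plug is upright with the finger tips on its cone at (320,260). I touch down, open, rise 9 mm and re-grip.

```bash
python3 -m handwheel '[[[0,0,0.01],0,-1],[[0,0,0.01],0,-1],[[0,0,0.01],0,-1]]'
python3 -m handwheel '[[[0,0,0],0,-0.1],[[0,0,0],0,0],[[0,0,0],0,0.05],[[0,0,0],0,0.05]]'
python3 -m handwheel '[[[0,0,-0.04],0,0],[[0,0,-0.08],0,0],[[0,0,-0.08],0,0],[[0,0,-0.08],0,0]]'
python3 -m handwheel '[[[0,0,0],0,-1],[[0,0,0],0,-1],[[0,0,0],0,-1],[[0,0,0],0,-1],[[0,0,0],0,-1],[[0,0,0],0,-1],[[0,0,0],0,-1],[[0,0,0],0,-1]]' 20
```

```text
clock: 18.7
eef_pos: [0.4581, -0.0695, 0.0214]
orientation: [1.0, 0.0, 0.0, 0.0]
wrist_force: [-1.1, 0.2, 7.0]
gripper_width: 0.416
grip_force: 20.2
clock: 19.03
eef_pos: [0.4579, -0.0695, 0.0206]
orientation: [1.0, 0.0, 0.0, 0.0]
wrist_force: [0.7, 0.0, 0.7]
gripper_width: 0.51
grip_force: 0.0
clock: 19.37
eef_pos: [0.4581, -0.0695, 0.0289]
orientation: [1.0, 0.0, 0.0, 0.0]
wrist_force: [-0.4, 0.6, 0.4]
gripper_width: 0.498
grip_force: 0.0
clock: 20.03
eef_pos: [0.4577, -0.0694, 0.0285]
orientation: [1.0, 0.0, -0.0, 0.0]
wrist_force: [0.0, -0.0, -0.3]
gripper_width: 0.31
grip_force: 20.0
```

```bash
python3 -m handwheel '[[[0,0,-0.1],0,-1],[[0,0,-0.3],0,-1],[[0,0,-0.6],0,-1],[[0,0,-0.8],0,-1],[[0,0,-0.8],0,-1]]'
python3 -m handwheel '[[[-0.1,0.2,0],0,-1],[[-0.2,0.5,0],0,-1],[[-0.21,0.8,0],0,-1],[[-0.21,1,0],0,-1],[[-0.21,1,0],0,-1]]'>/dev/null
python3 -m handwheel '[[[0,0.2,0],0,-1],[[0,0.36,0],0,-1],[[0,0.36,0],0,-1],[[0,0.36,0],0,-1],[[0,0.36,0],0,-1]]'
python3 -m handwheel '[[[0,0,0.1],0,-1],[[0,0,0.3],0,-1],[[0,0,0.5],0,-1],[[0,0,0.65],0,-1],[[0,0,0.73],0,-1],[[0,0,0.73],0,-1],[[0,0,0.73],0,-1]]'
```

```text
clock: 20.45
eef_pos: [0.4609, -0.0695, 0.113]
orientation: [1.0, 0.0, 0.004, 0.001]
wrist_force: [0.2, 0.5, -1.1]
gripper_width: 0.307
grip_force: 20.0
clock: 21.28
eef_pos: [0.4367, -0.204, 0.1083]
orientation: [1.0, 0.001, -0.0, -0.0]
wrist_force: [-0.1, -0.0, -0.5]
gripper_width: 0.304
grip_force: 20.0
clock: 21.87
eef_pos: [0.4369, -0.2047, 0.0353]
orientation: [1.0, 0.001, -0.0, -0.0]
wrist_force: [-0.2, 0.1, -0.9]
gripper_width: 0.308
grip_force: 20.0
```

```bash
python3 -m handwheel '[[[0,0,0.01],0,-1],[[0,0,0.015],0,-1],[[0,0,0.015],0,-1]]'
python3 -m handwheel '[[[0,0,0.01],0,-1],[[0,0,0.01],0,-1],[[0,0,0.01],0,-1]]'
python3 -m handwheel '[[[0,0,0.01],0,-1],[[0,0,0.01],0,-1],[[0,0,0.01],0,-1]]'
```

```text
clock: 22.12
eef_pos: [0.4371, -0.2055, 0.0345]
orientation: [1.0, 0.0, 0.001, 0.0]
wrist_force: [-0.8, 0.0, -0.9]
gripper_width: 0.309
grip_force: 20.0
clock: 22.37
eef_pos: [0.4368, -0.2055, 0.0332]
orientation: [1.0, -0.0, 0.0, 0.0]
wrist_force: [0.2, 0.1, -0.6]
gripper_width: 0.307
grip_force: 20.0
clock: 22.62
eef_pos: [0.4371, -0.2055, 0.0327]
orientation: [1.0, -0.0, 0.0, 0.0]
wrist_force: [-1.2, -0.3, 5.1]
gripper_width: 0.305
grip_force: 20.0
```

```bash
python3 -m handwheel '[[[0,0,0],0,-0.3],[[0,0,0],0,-0.1],[[0,0,0],0,0],[[0,0,0],0,0],[[0,0,0],0,0],[[0,0,0],0,0]]'
python3 -m handwheel '[[[0,0,-0.2],0,0],[[0,0,-0.5],0,0],[[0,0,-0.8],0,0],[[0,0,-1],0,0]]'
python3 -m handwheel '[[[0.3,-0.3,0],0,0.7],[[0.6,-0.6,0],0,0.7],[[0.9,-0.9,0],0,0.7],[[1,-1,0],0,0.7]]'>/dev/null
python3 -m handwheel '[[[0.3,-0.3,0],0,0.7],[[0.6,-0.6,0],0,0.7],[[0.9,-0.9,0],0,0.7],[[1,-1,0],0,0.7]]'>/dev/null
python3 -m handwheel '[[[0.24,-0.3,0],0,0.7],[[0.24,-0.6,0],0,0.7],[[0.24,-0.66,0],0,0.7],[[0.24,-0.66,0],0,0.7],[[0.24,-0.66,0],0,0.7]]'
```

```text
clock: 23.12
eef_pos: [0.4368, -0.2054, 0.032]
orientation: [1.0, 0.0, -0.0, -0.0]
wrist_force: [0.6, 0.7, -0.2]
gripper_width: 0.494
grip_force: 0.0
clock: 23.45
eef_pos: [0.4377, -0.2057, 0.1344]
orientation: [1.0, 0.0, 0.001, 0.0]
wrist_force: [0.4, -0.0, -0.2]
gripper_width: 0.5
grip_force: 0.0
clock: 24.53
eef_pos: [0.6603, 0.0601, 0.1317]
orientation: [1.0, 0.0, -0.0, 0.001]
wrist_force: [-0.2, -0.1, 0.6]
gripper_width: 0.849
grip_force: 0.0
```

```bash
python3 -m handwheel '[[[0.02,0,0.3],0,0.7],[[0.02,0,0.5],0,0.7],[[0.02,0,0.7],0,0.7],[[0.02,0,0.7],0,0.7],[[0.02,0,0.7],0,0.7]]'
python3 -m handwheel '[[[0,0,0.2],0,0.7],[[0,0,0.33],0,0.7],[[0,0,0.35],0,0.7],[[0,0,0.35],0,0.7]]'
python3 -m handwheel '[[[0,0,0],0,-1],[[0,0,0],0,-1],[[0,0,0],0,-1],[[0,0,0],0,-1],[[0,0,0],0,-1],[[0,0,0],0,-1],[[0,0,0],0,-1],[[0,0,0],0,-1]]' 25
python3 -m handwheel '[[[0,0,0],0,-1],[[0,0,0],0,-1],[[0,0,0],0,-1]]'
```

```text
clock: 24.95
eef_pos: [0.6619, 0.058, 0.0613]
orientation: [1.0, -0.001, -0.001, 0.001]
wrist_force: [0.4, -0.3, 1.0]
gripper_width: 0.847
grip_force: 0.0
clock: 25.28
eef_pos: [0.6624, 0.0599, 0.0269]
orientation: [1.0, -0.0, -0.001, 0.0]
wrist_force: [0.7, -0.2, 1.1]
gripper_width: 0.851
grip_force: 0.0
clock: 25.95
eef_pos: [0.663, 0.0606, 0.0274]
orientation: [1.0, 0.0, 0.0, 0.0]
wrist_force: [-0.4, -0.7, 2.5]
gripper_width: 0.498
grip_force: 25.0
clock: 26.2
eef_pos: [0.663, 0.0606, 0.0274]
orientation: [1.0, 0.0, 0.0, 0.0]
wrist_force: [-0.7, -0.5, 3.8]
gripper_width: 0.498
grip_force: 25.0
```

```bash
python3 -m handwheel '[[[0,0,-0.1],0,-1],[[0,0,-0.3],0,-1],[[0,0,-0.6],0,-1],[[0,0,-0.8],0,-1],[[0,0,-0.8],0,-1]]'
python3 -m handwheel '[[[-0.1,-0.2,0],0,-1],[[-0.3,-0.5,0],0,-1],[[-0.5,-0.8,0],0,-1],[[-0.5,-1,0],0,-1],[[-0.5,-1,0],0,-1]]'>/dev/null
python3 -m handwheel '[[[-0.2,-0.2,0],0,-1],[[-0.48,-0.5,0],0,-1],[[-0.48,-0.73,0],0,-1],[[-0.48,-0.73,0],0,-1],[[-0.48,-0.73,0],0,-1],[[-0.48,-0.73,0],0,-1]]'
python3 - <<'E'
from station import get_image;import cv2
f=get_image("top")["frame"];g=get_image("scene")["frame"]
cv2.imwrite("pics/g5.png",cv2.hconcat([cv2.resize(f[170:320,170:320],(400,400)),cv2.resize(g[160:340,290:470],(400,400))]))
E
```

```text
clock: 26.62
eef_pos: [0.6659, 0.0614, 0.1123]
orientation: [1.0, 0.0, 0.004, -0.001]
wrist_force: [0.8, 0.8, -0.7]
gripper_width: 0.501
grip_force: 25.0
clock: 27.53
eef_pos: [0.5652, 0.2321, 0.1065]
orientation: [1.0, -0.001, -0.0, 0.001]
wrist_force: [-0.6, -0.8, -1.1]
gripper_width: 0.499
grip_force: 25.0
```

View pics/g5.png

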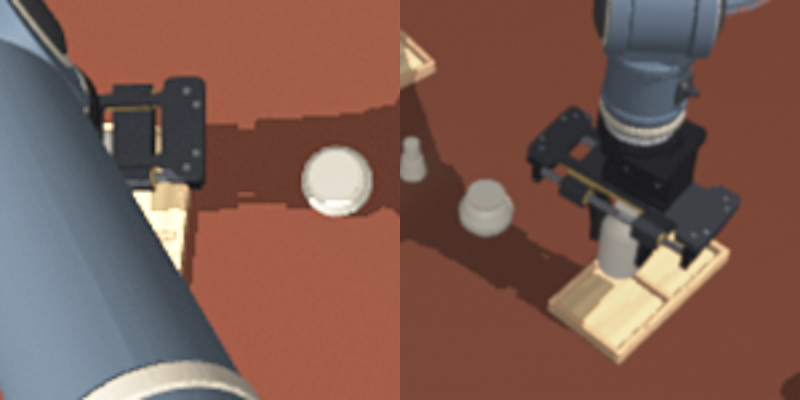

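The bottle hangs upright at scene crop (620,250), above the far pocket. I lower it.

```bash
python3 -m handwheel '[[[0,0,0.1],0,-1],[[0,0,0.3],0,-1],[[0,0,0.5],0,-1],[[0,0,0.65],0,-1],[[0,0,0.72],0,-1],[[0,0,0.72],0,-1],[[0,0,0.72],0,-1]]'
python3 -m handwheel '[[[0,0,0.01],0,-1],[[0,0,0.01],0,-1],[[0,0,0.01],0,-1]]'
python3 -m handwheel '[[[0,0,0.01],0,-1],[[0,0,0.01],0,-1],[[0,0,0.01],0,-1]]'
python3 -m handwheel '[[[0,0,0.01],0,-1],[[0,0,0.01],0,-1],[[0,0,0.01],0,-1]]'
```

```text
clock: 28.22
eef_pos: [0.5651, 0.2331, 0.0347]
orientation: [1.0, -0.0, -0.0, 0.0]
wrist_force: [-0.5, 0.9, -1.3]
gripper_width: 0.5
grip_force: 25.0
clock: 28.47
eef_pos: [0.5651, 0.2337, 0.0345]
orientation: [1.0, -0.0, 0.0, -0.0]
wrist_force: [-0.5, 0.2, -1.0]
gripper_width: 0.498
grip_force: 25.0
clock: 28.72
eef_pos: [0.5648, 0.2336, 0.0332]
orientation: [1.0, 0.0, 0.0, 0.0]
wrist_force: [-0.1, -0.5, -0.5]
gripper_width: 0.501
grip_force: 25.0
clock: 28.97
eef_pos: [0.5649, 0.2337, 0.0321]
orientation: [1.0, 0.0, 0.0, -0.0]
wrist_force: [0.3, -0.0, -0.8]
gripper_width: 0.501
grip_force: 25.0
```

```bash
python3 -m handwheel '[[[0,0,0.01],0,-1],[[0,0,0.01],0,-1],[[0,0,0.01],0,-1]]'
python3 -m handwheel '[[[0,0,0.005],0,-1],[[0,0,0.005],0,-1],[[0,0,0.005],0,-1]]'
```

```text
clock: 29.22
eef_pos: [0.565, 0.2337, 0.032]
orientation: [1.0, 0.0, 0.0, 0.0]
wrist_force: [-1.5, -0.0, 5.5]
gripper_width: 0.499
grip_force: 25.0
clock: 29.47
eef_pos: [0.565, 0.2337, 0.0319]
orientation: [1.0, 0.0, 0.0, 0.0]
wrist_force: [-2.9, -1.0, 7.9]
gripper_width: 0.497
grip_force: 25.0
```

```bash
python3 -m handwheel '[[[0,0,0],0,0.1],[[0,0,0],0,0.3],[[0,0,0],0,0.5],[[0,0,0],0,0.5],[[0,0,0],0,0.5],[[0,0,0],0,0.5]]'
python3 -m handwheel '[[[0,0,-0.2],0,0.5],[[0,0,-0.5],0,0.5],[[0,0,-0.8],0,0.5],[[0,0,-1],0,0.5]]'
python3 -m handwheel '[[[0,0.3,0],0,0],[[-0.1,0.6,0],0,0],[[-0.16,0.9,0],0,0],[[-0.16,1,0],0,0]]'>/dev/null
python3 -m handwheel '[[[0,0.3,0],0,0],[[0,0.6,0],0,0],[[0,0.9,0],0,0],[[0,1,0],0,0]]'>/dev/null
python3 -m handwheel '[[[0,0.3,0],0,0],[[0,0.6,0],0,0],[[0,0.92,0],0,0],[[0,0.92,0],0,0],[[0,0.92,0],0,0],[[0,0.92,0],0,0]]'
```

```text
clock: 29.97
eef_pos: [0.5647, 0.2336, 0.0303]
orientation: [1.0, 0.0, -0.0, 0.0]
wrist_force: [-0.4, 0.2, 0.6]
gripper_width: 0.74
grip_force: 0.0
clock: 30.3
eef_pos: [0.5656, 0.2342, 0.1331]
orientation: [1.0, 0.0, 0.001, -0.001]
wrist_force: [-0.2, 0.2, 0.7]
gripper_width: 0.751
grip_force: 0.0
clock: 31.47
eef_pos: [0.5491, -0.057, 0.1305]
orientation: [1.0, 0.001, 0.0, -0.001]
wrist_force: [0.8, -0.1, -0.7]
gripper_width: 0.5
grip_force: 0.0
```

```bash
python3 -m handwheel '[[[0,0,0.3],0,0],[[0,0,0.5],0,0],[[0,0,0.6],0,0],[[0,0,0.6],0,0]]'
python3 -m handwheel '[[[0,0,0.2],0,0],[[0,0,0.38],0,0],[[0,0,0.42],0,0],[[0,0,0.42],0,0],[[0,0,0.42],0,0]]'
python3 -m handwheel '[[[0,0,0],0,-1],[[0,0,0],0,-1],[[0,0,0],0,-1],[[0,0,0],0,-1],[[0,0,0],0,-1],[[0,0,0],0,-1],[[0,0,0],0,-1],[[0,0,0],0,-1]]' 15
python3 -m handwheel '[[[0,0,0],0,-1],[[0,0,0],0,-1]]'
```

```text
clock: 31.8
eef_pos: [0.5472, -0.0564, 0.0684]
orientation: [1.0, 0.002, -0.002, -0.001]
wrist_force: [-0.3, -0.3, -0.5]
gripper_width: 0.497
grip_force: 0.0
clock: 32.22
eef_pos: [0.5497, -0.0579, 0.0296]
orientation: [1.0, 0.0, 0.001, -0.0]
wrist_force: [-0.2, 0.5, -0.8]
gripper_width: 0.499
grip_force: 0.0
clock: 32.88
eef_pos: [0.549, -0.0585, 0.0289]
orientation: [1.0, 0.0, 0.0, 0.0]
wrist_force: [-0.3, 0.3, 3.3]
gripper_width: 0.196
grip_force: 15.0
clock: 33.05
eef_pos: [0.549, -0.0584, 0.0289]
orientation: [1.0, 0.0, 0.0, 0.0]
wrist_force: [-0.5, 0.2, 4.9]
gripper_width: 0.192
grip_force: 15.0
```

```bash
python3 -m handwheel '[[[0,0,-0.1],0,-1],[[0,0,-0.3],0,-1],[[0,0,-0.6],0,-1],[[0,0,-0.8],0,-1],[[0,0,-1],0,-1],[[0,0,-1],0,-1]]'
python3 -m handwheel '[[[-0.2,-0.2,0],0,-1],[[-0.4,-0.5,0],0,-1],[[-0.74,-0.8,0],0,-1],[[-0.74,-1,0],0,-1]]'>/dev/null
python3 -m handwheel '[[[0,-0.3,0],0,-1],[[0,-0.6,0],0,-1],[[0,-0.8,0],0,-1],[[0,-1,0],0,-1]]'>/dev/null
python3 -m handwheel '[[[0,-0.3,0],0,-1],[[0,-0.6,0],0,-1],[[0,-0.8,0],0,-1],[[0,-1,0],0,-1],[[0,-1.0,0],0,-1],[[0,-1,0],0,-1],[[0,-1,0],0,-1]]'
```

```text
clock: 33.55
eef_pos: [0.5515, -0.0584, 0.1329]
orientation: [1.0, 0.0, 0.004, 0.0]
wrist_force: [-0.7, -0.2, 0.2]
gripper_width: 0.191
grip_force: 15.0
clock: 34.8
eef_pos: [0.4744, 0.2405, 0.128]
orientation: [1.0, -0.0, -0.001, 0.001]
wrist_force: [-0.3, 0.0, -0.4]
gripper_width: 0.192
grip_force: 15.0
```

Down 0.092 to 0.036, then small steps to about 0.0339.

```bash
python3 -m handwheel '[[[0.01,-0.02,0.1],0,-1],[[0.01,-0.02,0.3],0,-1],[[0.01,-0.02,0.5],0,-1],[[0.01,-0.02,0.7],0,-1],[[0.01,-0.02,0.85],0,-1],[[0.01,-0.02,0.92],0,-1],[[0.01,-0.02,0.92],0,-1],[[0.01,-0.02,0.92],0,-1]]'
python3 -m handwheel '[[[0,0,0.01],0,-1],[[0,0,0.01],0,-1],[[0,0,0.01],0,-1]]'
python3 -m handwheel '[[[0,0,0.01],0,-1],[[0,0,0.01],0,-1],[[0,0,0.01],0,-1]]'
python3 -m handwheel '[[[0,0,0.01],0,-1],[[0,0,0.01],0,-1],[[0,0,0.01],0,-1]]'
```

```text
clock: 35.47
eef_pos: [0.476, 0.2431, 0.0364]
orientation: [1.0, -0.0, -0.0, 0.0]
wrist_force: [0.4, -0.3, -0.5]
gripper_width: 0.19
grip_force: 15.0
clock: 35.72
eef_pos: [0.4762, 0.2438, 0.0362]
orientation: [1.0, -0.0, 0.001, -0.0]
wrist_force: [-0.5, -0.1, 0.2]
gripper_width: 0.196
grip_force: 15.0
clock: 35.97
eef_pos: [0.4758, 0.2436, 0.0347]
orientation: [1.0, 0.0, 0.0, -0.0]
wrist_force: [-0.0, 0.4, -0.0]
gripper_width: 0.198
grip_force: 15.0
clock: 36.22
eef_pos: [0.4757, 0.2436, 0.0335]
orientation: [1.0, 0.0, -0.0, 0.0]
wrist_force: [-0.5, -0.1, -0.4]
gripper_width: 0.187
grip_force: 15.0
```

```bash
python3 -m handwheel '[[[0,0,0.01],0,-1],[[0,0,0.01],0,-1],[[0,0,0.01],0,-1]]'
python3 -m handwheel '[[[0,0,0.003],0,-1],[[0,0,0.003],0,-1],[[0,0,0.003],0,-1]]'
```

```text
clock: 36.47
eef_pos: [0.4759, 0.2436, 0.0333]
orientation: [1.0, 0.0, 0.0, 0.0]
wrist_force: [-1.3, -1.4, 6.7]
gripper_width: 0.195
grip_force: 15.0
clock: 36.72
eef_pos: [0.4759, 0.2437, 0.0333]
orientation: [1.0, 0.0, 0.0, 0.0]
wrist_force: [-2.2, -1.6, 8.6]
gripper_width: 0.189
grip_force: 15.0
```

```bash
python3 -m handwheel '[[[0,0,0],0,-0.5],[[0,0,0],0,-0.3],[[0,0,0],0,-0.1],[[0,0,0],0,-0.1],[[0,0,0],0,-0.1],[[0,0,0],0,-0.1]]'
python3 -m handwheel '[[[0,0,-0.2],0,-0.1],[[0,0,-0.5],0,-0.1],[[0,0,-0.8],0,-0.1],[[0,0,-1],0,-0.1]]'>/dev/null
python3 -m handwheel '[[[0,0,-0.3],0,0],[[0,0,-0.6],0,0],[[0,0,-0.9],0,0],[[0,0,-1],0,0]]'>/dev/null
python3 -m handwheel '[[[-0.1,-0.3,0],0,0],[[-0.2,-0.6,0],0,0],[[-0.3,-0.9,0],0,0],[[-0.3,-1,0],0,0]]'>/dev/null
python3 -m handwheel '[[[-0.1,-0.3,0],0,0],[[-0.2,-0.6,0],0,0],[[-0.3,-0.9,0],0,0],[[-0.3,-1,0],0,0]]'>/dev/null
python3 -m handwheel '[[[-0.1,-0.3,0],0,0],[[-0.2,-0.6,0],0,0],[[-0.3,-0.9,0],0,0],[[-0.3,-1,0],0,0],[[-0.3,-1,0],0,0],[[-0.3,-1,0],0,0]]'
python3 - <<'E'
from station import get_image;import cv2
f=get_image("top")["frame"];g=get_image("scene")["frame"]
cv2.imwrite("pics/g6.png",cv2.resize(f[170:330,170:480],(800,413)))
cv2.imwrite("pics/g7.png",cv2.resize(g[150:340,190:450],(800,585)))
E
```

```text
clock: 37.22
eef_pos: [0.4757, 0.2436, 0.0321]
orientation: [1.0, 0.0, -0.0, 0.0]
wrist_force: [0.9, -0.7, -0.0]
gripper_width: 0.432
grip_force: 0.0
clock: 39.05
eef_pos: [0.3857, 0.5431, 0.2312]
orientation: [1.0, 0.001, 0.0, 0.001]
wrist_force: [-0.2, -0.4, 0.6]
gripper_width: 0.498
grip_force: 0.0
```

View pics/g6.png

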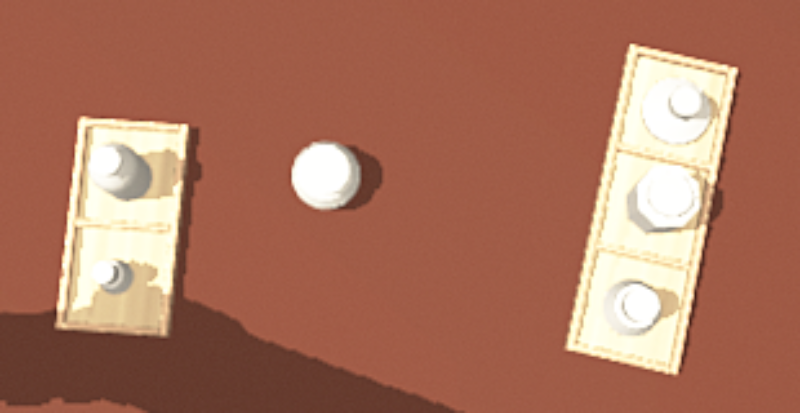

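View pics/g7.png

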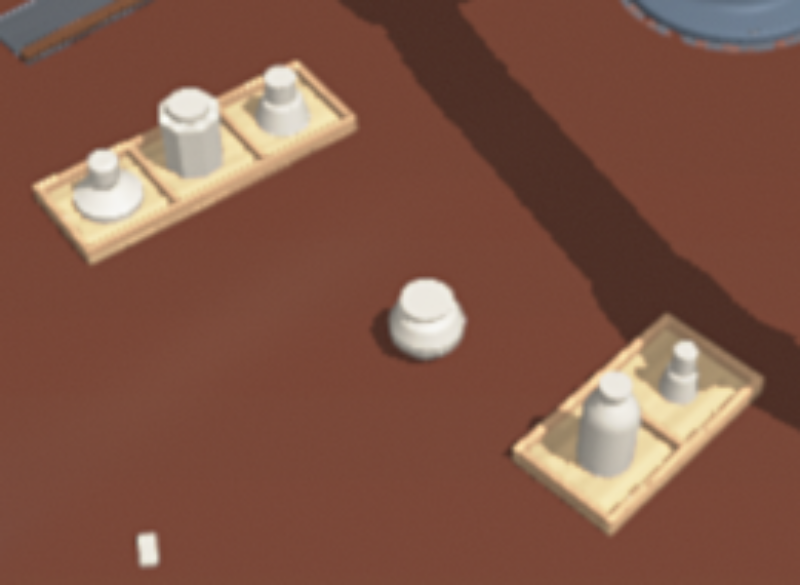

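All five pieces stand upright in their pockets. In the top crop: lid (678,108), jar (666,197), wide plug (634,306), bottle (118,170) and narrow plug (112,275). The pot is unmoved at (326,175).

```bash
python3 -c "from station import job_done;print(job_done())"
```

```text
the job is handed in; nothing more can be done
None
```

Both kits are made up and the job is handed in: the jar, lid and wide plug stand upright in the long tray, the bottle and narrow plug in the short one, and the pot, mallet and scraper were left where they were.

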